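# Square up a cabinet door frame in the gluing jig

## Robot

A 7-joint arm with a two-finger parallel gripper is mounted at the origin on the work surface. World frame = base frame: x ahead of the robot, y to its left, z up, the work surface at z = 0. Lengths are in m, angles in rad, forces in N, time in s.
With the tool pointing down it reaches from about 0.4 to 0.85 m from the base axis. Payload 4.5 kg.
Tool frame: the origin (TCP) lies midway between the tips of the shut fingers; the grasp point (between the pads) lies 19 mm behind it (manip.grip_point_offset is the z of the grasp point in the tool frame, in m); z points along the fingers, y is the line along which they close (so a half turn about z gives the same grasp; the last joint's range is limited). The gripper opens to 85 mm and grips with 20 to 120 N. Pads are 22 mm wide; open, the fingers measure 114 mm over their backs; the gripper's body (76 mm by 85 mm) begins 54 mm behind the grasp point. The pads swing forward as they close: fully open they stand 13 mm farther back than shut.
Start: joints at [-1.107, 0.689, -0.195, 1.565, 0.157, 0.902, -0.215], TCP at [0.26, 0.568, 0.211] pointing down, gripper open.
Joint ranges: [-3.01, 3.01], [-0.46, 2.08], [-1.47, 1.51], [0.13, 2.56], [-1, 4.14], [0.04, 2.09], [-2.66, 2.66]. Speed limits (rad/s): [2.57, 2.57, 3.14, 3.14, 3.14, 3.14, 3.14].

## Interface

Orientations are given as a 3x3 rotation matrix whose columns are the frame's x, y, z axes.
In Python, from rig import manip gives the robot as it stands.
- The arm moves only by the tool drive_tool, never from a script. Its argument "motion" is a list of rows, each a list of 7 numbers: the opening, from -1 (shut) to 1 (fully open), then the shift along the world's x, y, z in units of 12 cm (1.0 is 12 cm), then the turn, a rotation vector about the world's x, y, z in units of 2 rad (1.0 is 2 rad). A call has exactly 10 rows; each row is the pose to reach, as a shift and turn from the pose commanded when the call began; what a row does not reach only later rows make up. A row lasts 1/10 s, in which the tool goes at most 50 mm and 8.59 degrees, less where a joint would pass 70% of its speed; a pose out of reach is approached as far as the arm can. A call with a number of a shift or a turn outside -1 to 1 is refused whole. A call with a gripper value outside its range is refused whole. The fingers move at their own pace and stop on an object; "grip_force" is the grip in N (left out, the last holds). Time passes only in rows, so rows that repeat a pose let the fingers close, or fill a call up. It gives the time, the measured TCP pose, the force, the opening and the grip force at its end, in the units of the state.
- manip.get_obs(): the state, without advancing time (a new reading comes with each control period).
- manip.capture(name): name is "scene" or "top" or "wrist"; returns the picture (384x512x3 uint8, red, green, blue); there is no depth.
- manip.camera_model(name): a dict with "fovy" (degrees; the focal length in pixels is half the picture's height over the tangent of half this angle, whatever the lens; pixels are square), "cx", "cy" (the principal point, pixels), "world_to_cam" (4x4, takes a point from world to camera coordinates); the wrist camera has in their place "T_tool_cam" (4x4, takes a point from camera to tool coordinates, whose origin is the TCP and whose axes are the flange's). Camera axes: x right, y up, looking along -z (the intrinsics and any distortion apply to the point x, -y, -z); pixel columns grow to the right and rows downward; lengths in m; the calibration is good to about 2 mm. A picture is of the moment at which its call begins: read the wrist's pose just before it. camera_model takes no time and is no camera call.
- manip.finish_job(): hands the job in; it is judged then, once.
The state is a dict: "time_s": time; "joint_pos": joint angles; "qvel": joint speeds; "effort": joint torques, N m; "ee_pos": TCP position; "eef_rot": TCP orientation; "contact_force": force on the tool from outside, world axes, zero at the start; "torque": the same for the moment, N m; "width": opening from 0.0 (shut) to 1.0 (fully open); "grip_force": force on a finger pad.
Only numpy, scipy, OpenCV 4.12 (cv2) and the standard library are available. Lean on these libraries where they do the work, as an engineer would, in place of code of your own. Each camera call takes 0.05 s, during which the arm holds its last target. There are 200 camera calls.

## Task

Lock the gluing jig by dropping the red-headed steel pin through the brass eyelet into the board until its collar sits down on the brass, and let go of it. Then take the brass square by its teak handle and, keeping it flat and down on the jig board, press it into the inside corner of the teak door frame until both its outer faces lie flush against the rail and the stile, which swings the leaning stile out square. Finish still gripping the square and pressing it against both pieces (do not let go), and leave the jewellery and the ring cone where they are.

Things in the scene. Friction and masses are not known exactly. Their poses are not given: they have to be found in the camera images.
- jig: Fixed pale plywood jig board, 220 (x) x 250 (y) x 24 mm thick, lying on the green tiled shelf. Origin at the centre of its underside. Its position and yaw vary. Board, frame and square are waxed and slide easily on each other (friction about 0.2).
- rail: Teak rail of the door frame, 35 wide (x) x 182 long (y) x 22 mm high, on top of the jig board, fixed to the sliding carriage. Origin: the inside corner of the frame, at board-top level (24 mm above the shelf); axes parallel to the jig's. The rail's inner face is the plane x = 0 facing -x, running from the corner along -y for 147 mm (and 35 mm past it to +y).
- stile: Teak stile of the door frame, 135 long x 35 wide x 22 mm high, on top of the jig board. Origin: its hinge at the inside corner (same point as the rail's origin). It reaches from there along its own -x; its inner face is its plane y = 0 facing -y. It starts leaning inward (its free end towards -y of the rail).
- stile_hinge (a joint): Angle of the stile in rad: 0 = square to the rail, negative = leaning inward (starts -0.14 to -0.06), limits -0.16 and 0.10. A stiff dry fit, about 0.25 N m turns it (2.6 N at 95 mm from the hinge), it stays where it is left.
- carriage (a joint): Slide of the carriage (carrying rail, stile and brass flange) along the jig's +x, in m: 0 at the start, where the flange's eyelet lies exactly over the board's hole; up to 0.02. About 2 N moves it unless the pin is in; with the pin in it has 3 mm of play.
- eyelet (a point): Centre of the hole's mouth on the top of the brass flange (flange 36 x 30 x 8 mm on the board, beyond the -y end of the rail), 32 mm above the shelf. Vertical hole 13 mm across through the flange and on down through the 24 mm board.
- pin: Steel locking pin, 65 mm tall, 70 g, standing in its block with its collar on the block's top. Origin at the centre of its foot, z up along it: shaft 10 mm diameter with tapered end from 0 to 28 mm, collar 24 mm diameter from 28 to 33 mm, red round head 18 mm diameter from 33 to 65 mm (grip there from above).
- pin_collar (a point): Centre of the underside of the pin's collar, 28 mm above the foot; meets the flange's top when the pin is seated.
- pin_block: Fixed dark wooden block 70 x 70 x 34 mm with a 13 mm hole in which the pin stands. Origin at the centre of its underside. It and the square may be at either side of the jig.
- square: Brass L-square lying flat on the shelf, 350 g; legs 95 long, 16 wide, 18 mm high, 9 mm web between. Origin: underside, below the handle's centre. Outer faces: planes x = +42 mm (y -53 to 42) and y = +42 mm (x -53 to 42). Upright teak handle block centred on the origin, 46 (x) x 22 (y) mm, top 59 mm above the underside: grip it across its 22 mm (along y) from above.
- square_corner (a point): The outer corner of the square's L, on its underside: at (42, 42, 0) mm in the square's frame. Pressed home it meets the rail's origin with the square's axes parallel to the rail's.
- kada: Cast silver open bangle, 77 mm across, 16 mm high, lying flat; leave alone. Origin at its centre, on the underside.
- ring_cone: Black ebony ring cone, 52 mm wide foot, 110 mm tall; leave alone. Origin at the centre of its foot.
- jhumka: Brass jhumka bell, 45 mm wide, 44 mm high; leave alone. Origin at the centre of its rim.
- pendant: Gilt pendant frame with empty stone seats, 57 x 45 x 6 mm, lying flat; leave alone. Origin at its centre, underside.
There are look-alikes about, which are no part of the job. Of the things that look like the pin, the smaller one is meant.

How it is judged:
On the way, in this order (a step that is already met when the one before it is completed fails the run):
1. the pin is down through the eyelet with its collar on the flange, let go (horizontal distance between pin_collar and eyelet below 0.004 m and z of pin_collar in the frame of eyelet between -0.003 and 0.003 m and angle between pin's own z axis and vertical below 0.12 rad and contact force between the fingers and pin below 0.3 N), for 0.2 s.
2. the gripped square is pressed home in the corner, touching rail and stile (x of square_corner in the frame of rail between -0.003 and 0.003 m and y of square_corner in the frame of rail between -0.003 and 0.003 m and z of square_corner in the frame of rail below 0.006 m and angle between square's own z axis and vertical below 0.05 rad and angle between the x axis of square and the x axis of rail, either way round below 0.03 rad and angle between the x axis of square and the x axis of stile, either way round below 0.03 rad and value of joint stile_hinge between -0.035 and 0.035 rad and contact force between square and rail_c0 above 1.5 N and contact force between square and stile above 1.5 N and contact force between the fingers and square above 3 N), for 0.2 s.
At the end, for the whole second after the job is handed in: Pin seated in eyelet (3 mm height, 4 mm centre), carriage moved under 6 mm; square flat on the board, its corner within 3 mm of the frame corner, within 0.03 rad of rail and stile, stile within 0.035 rad of square; over 1.5 N on rail and on stile, fingers holding with over 3 N, at rest (all of step 2 and horizontal distance between pin_collar and eyelet below 0.004 m and z of pin_collar in the frame of eyelet between -0.003 and 0.003 m and angle between pin's own z axis and vertical below 0.12 rad and value of joint carriage below 0.006 m and linear speed of square below 0.01 m/s); the arm keeps its last pose, push and grip.
It fails at once if the kada was disturbed (distance of kada from where it was at the start of the episode above 0.015 m).
It fails at once if the ring cone was disturbed (distance of ring_cone from where it was at the start of the episode above 0.015 m).
It fails at once if the jhumka was disturbed (distance of jhumka from where it was at the start of the episode above 0.015 m).
It fails at once if the pendant was disturbed (distance of pendant from where it was at the start of the episode above 0.015 m).
It also fails if it takes over 54 s, if anything falls off the work surface, if the arm or the gripper's body presses on something with over 40 N, if the wrist force passes 120 N, or if a joint passes its speed limit or range.

## Working session

There is one attempt and no reset: what is moved stays moved. The work goes in short steps, Python scripts to look and compute and a tool call to move; the robot and the scene stay as the last step left them, time stands still between calls to the robot, and variables do not carry over. Pictures are saved under pics/ and viewed, at most 10 in all, crops included, and the job is handed in when it is done.

Besides the shell and the picture viewer there is one more tool, called after "Call:" as a command line: name --pt "numbers of a row" for each row, then --argument value for the rest. drive_tool: Moves the arm, as the interface text tells. Its arguments: {"type":"object","properties":{"motion":{"type":"array","items":{"type":"array","items":{"type":"number"}}},"grip_force":{"type":"number"}},"required":["motion"]}

```bash
mkdir -p pics; cat > h.py <<'E'
import numpy as np, cv2
from rig import manip
def K(m):
    f=192/np.tan(np.radians(m['fovy'])/2); return f
def save(n,f,sc=1):
    im=manip.capture(n); cv2.imwrite(f,cv2.resize(im[:,:,::-1],None,fx=sc,fy=sc,interpolation=cv2.INTER_CUBIC)); return im
def ray(n,u,v,obs=None):
    m=manip.camera_model(n)
    d=m.get('dist',None)
    c=np.array([(u-m['cx'])/K(m),-(v-m['cy'])/K(m),-1.])
    if 'world_to_cam' in m: T=np.linalg.inv(np.array(m['world_to_cam']))
    else:
        A=np.eye(4);A[:3,:3]=obs['eef_rot'];A[:3,3]=obs['ee_pos'];T=A@np.array(m['T_tool_cam'])
    return T[:3,3],T[:3,:3]@c
def pt(n,u,v,z,obs=None):
    o,d=ray(n,u,v,obs); return (o+d*(z-o[2])/d[2])
E
python3 - <<'E'
from h import *
save('top','pics/top0.png',1.5);save('scene','pics/sc0.png',1.5)
for n in('top','scene','wrist'): print(n,manip.camera_model(n))
o=manip.get_obs();print(o,manip.grip_point_offset)
E
```

```text
top {'fovy': 46.25088509794277, 'cx': 244.87055090884914, 'cy': 194.10857693604635, 'world_to_cam': array([[ 0.01972952, -0.99971648, -0.01333037,  0.02697213],
       [ 0.99528439,  0.01837206,  0.0952442 , -0.53552517],
       [-0.09497229, -0.01514664,  0.99536468, -1.21281622],
       [ 0.        ,  0.        ,  0.        ,  1.        ]])}
scene {'fovy': 53.06602719823636, 'cx': 259.2751878309299, 'cy': 199.49653935843415, 'world_to_cam': array([[-8.19190862e-01,  5.73519668e-01, -1.23394061e-03,
         4.19713493e-01],
       [-4.00509062e-01, -5.70527297e-01,  7.17001460e-01,
         2.12948545e-01],
       [ 4.10510443e-01,  5.87855249e-01,  6.97070572e-01,
        -1.23675789e+00],
       [ 0.00000000e+00,  0.00000000e+00,  0.00000000e+00,
         1.00000000e+00]])}
wrist {'fovy': 70.18570786906946, 'cx': 251.8198790674183, 'cy': 193.33686743647192, 'T_tool_cam': array([[-5.45286567e-04,  9.45146587e-01,  3.26646034e-01,
         8.37945558e-02],
       [ 9.99999827e-01,  4.43889782e-04,  3.84959705e-04,
        -2.57500870e-04],
       [ 2.18848515e-04,  3.26646188e-01, 
[... 280 characters left out ...]
[ 1.45673025e-03, -2.77839419e-03,  1.42070804e-03, -2.00017131e-03,
       -2.36102193e-04,  9.33735661e-06,  1.37781651e-03]), 'effort': array([-4.54067776e-03, -5.40600550e+01, -1.27193011e+00, -1.58985955e+01,
        9.38070822e-03,  4.37964874e-03,  2.41104289e-05]), 'ee_pos': array([0.26021594, 0.56756475, 0.20994118]), 'eef_rot': array([[-9.09077378e-01,  4.16626918e-01, -5.75671014e-04],
       [ 4.16627290e-01,  9.09075970e-01, -1.60685456e-03],
       [-1.46130177e-04, -1.70059539e-03, -9.99998543e-01]]), 'contact_force': array([-0.06411854, -0.4649856 ,  0.57909985]), 'torque': array([-0.01173181, -0.00109426, -0.03312844]), 'grip_force': 0.0, 'width': 1.0028607944988168} -0.0187
```

View pics/top0.png

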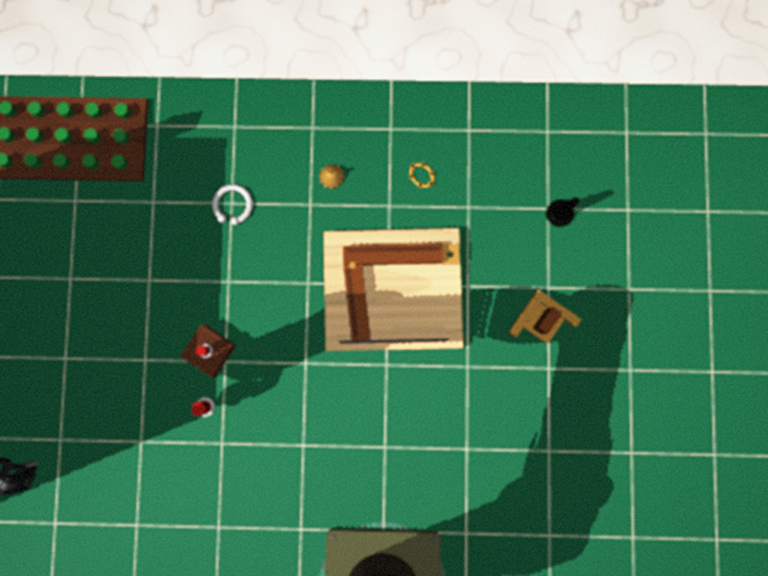

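View pics/sc0.png

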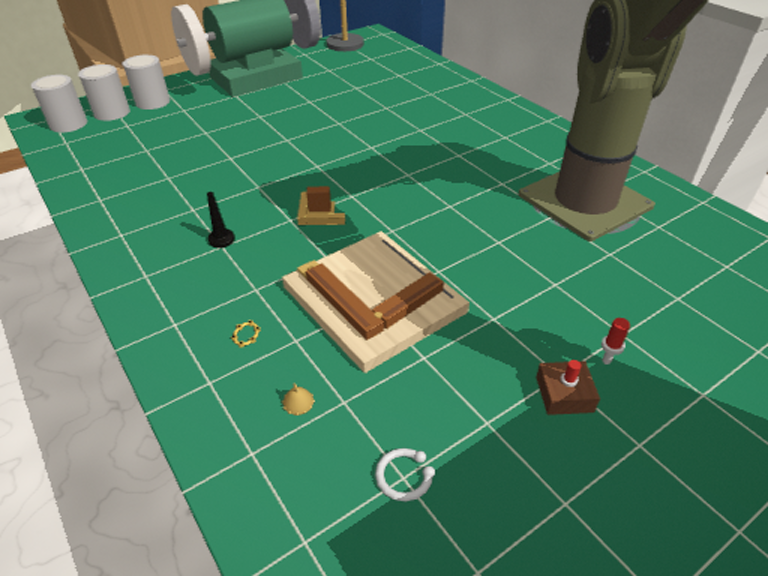

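The pin stands in the block at (204,350) in the 1.5x top view, with the larger look-alike at (202,408). The frame corner is near (352,265), the eyelet near (450,253), and the square's handle near (547,319). Next I'll take enlarged crops.

```bash
python3 - <<'E'
from h import *
im=manip.capture('top')[:,:,::-1]
a=im[145:245,205:320]; cv2.imwrite('pics/c1.png',cv2.resize(a,None,fx=6,fy=6,interpolation=cv2.INTER_CUBIC)[:600])
b=im[185:235,330:395]; c=im[205:285,110:175]
o=np.vstack([b,c]);cv2.imwrite('pics/c2.png',cv2.resize(o,None,fx=4.5,fy=4.5,interpolation=cv2.INTER_CUBIC))
E
```

```text
(no output)
```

View pics/c1.png

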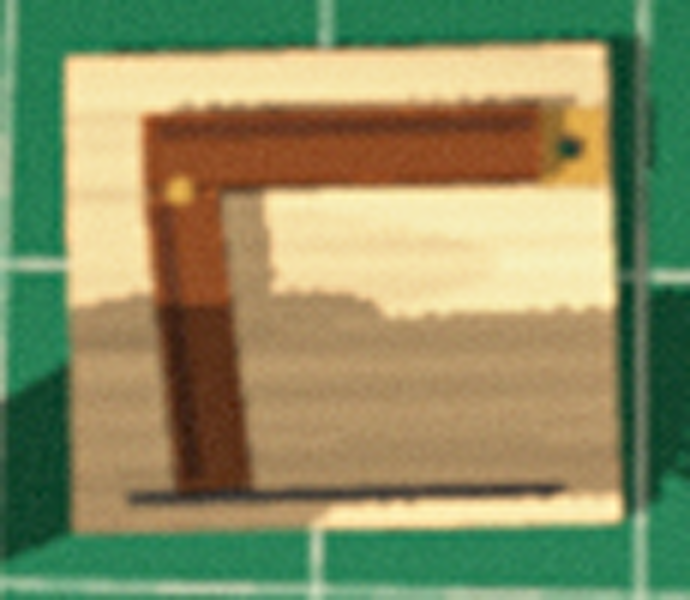

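View pics/c2.png

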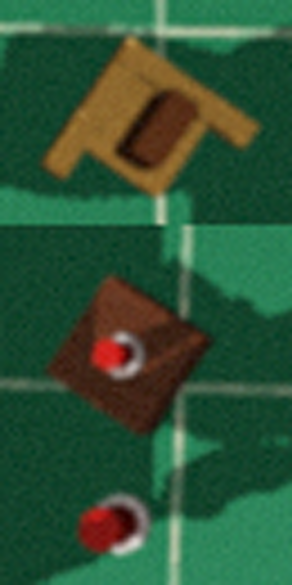

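Crop 1 shows the board corners at (67,57), (608,43), (622,520) and (75,533), the eyelet at (570,148) and the inner corner at (221,188). Crop 2 shows the square's apex at (130,38), its leg ends at (42,162) and (260,125), the pin head at (108,353) and the collar at (122,356).

```bash
python3 - <<'E'
from h import *
np.set_printoptions(precision=4,suppress=True)
A=lambda u,v,z:pt('top',u/6+205-.4,v/6+145-.4,z)
B=lambda u,v,z:pt('top',u/4.5+330-.4,v/4.5+185-.4,z)
C=lambda u,v,z:pt('top',u/4.5+110-.4,(v-225)/4.5+205-.4,z)
c=[A(*p,.024) for p in((67,57),(608,43),(622,520),(75,533))]
for p in c:print(p)
cc=np.mean(c,0);print('jig',cc)
print('yaws',[np.arctan2(*(c[i]-c[j])[[1,0]]) for i,j in((0,3),(1,2))],[np.arctan2(*(-(c[i]-c[j]))[[0,1]]) for i,j in((0,1),(3,2))])
print('eye',A(570,148,.032),'corner',A(221,188,.046))
a,l,r=B(130,38,.018),B(42,162,.018),B(260,125,.018);print('sq',a,l,r,np.linalg.norm(a-l),np.linalg.norm(a-r))
print('sqyaw', np.arctan2(*(a-l)[[1,0]]),np.arctan2(*(a-r)[[1,0]]),'handle',B(160,122,.059))
print('pin',C(108,353,.068),C(122,356,.039))
E
```

```text
[0.6455 0.1205 0.024 ]
[ 0.6564 -0.1301  0.024 ]
[ 0.4363 -0.138   0.024 ]
[0.4255 0.1111 0.024 ]
jig [ 0.5409 -0.0091  0.024 ]
yaws [np.float64(0.04250330286209091), np.float64(0.03571871089469146)] [np.float64(3.0981490556492854), np.float64(3.098314938691876)]
eye [ 0.6057 -0.1121  0.032 ] corner [0.5825 0.0472 0.046 ]
sq [ 0.5444 -0.2766  0.018 ] [ 0.4673 -0.2227  0.018 ] [ 0.4924 -0.3555  0.018 ] 0.09408629691347505 0.09451108465836497
sqyaw -0.6099683603595302 0.9885375900951343 handle [ 0.4906 -0.2843  0.059 ]
pin [0.4219 0.3291 0.068 ] [0.4204 0.3281 0.039 ]
```

Call:
drive_tool --pt "1 0.08 -0.12 0 0 0 -0.05" --pt "1 0.16 -0.24 0 0 0 -0.1" --pt "1 0.24 -0.36 0 0 0 -0.16" --pt "1 0.32 -0.48 0 0 0 -0.22" --pt "1 0.4 -0.6 0 0 0 -0.28" --pt "1 0.5 -0.74 0 0 0 -0.34" --pt "1 0.58 -0.86 0 0 0 -0.4" --pt "1 0.67 -1 0 0 0 -0.46" --pt "1 0.67 -1 0 0 0 -0.51" --pt "1 0.67 -1 0 0 0 -0.55" --grip_force 40

```text
time_s: 1.15
ee_pos: [0.3413, 0.4473, 0.2106]
eef_rot: [[-0.036, 0.999, 0.0], [0.999, 0.036, -0.001], [-0.001, -0.0, -1.0]]
contact_force: [-0.4, -0.1, 0.8]
width: 0.995
grip_force: 0.0
```

Call:
drive_tool --pt "1 0.13 -0.2 -0.1 0 0 0" --pt "1 0.26 -0.4 -0.2 0 0 0" --pt "1 0.4 -0.6 -0.3 0 0 0" --pt "1 0.53 -0.8 -0.35 0 0 0" --pt "1 0.6 -0.9 -0.4 0 0 0" --pt "1 0.67 -1 -0.4 0 0 0" --pt "1 0.67 -1 -0.4 0 0 0" --pt "1 0.67 -1 -0.4 0 0 0" --pt "1 0.67 -1 -0.4 0 0 0" --pt "1 0.67 -1 -0.4 0 0 0"

```text
time_s: 2.15
ee_pos: [0.4206, 0.3295, 0.1629]
eef_rot: [[-0.043, 0.999, 0.0], [0.999, 0.043, 0.001], [0.001, 0.0, -1.0]]
contact_force: [0.1, -0.0, 0.5]
width: 0.997
grip_force: 0.0
```

```bash
python3 - <<'E'
from h import *
o=manip.get_obs();print(o['ee_pos'],o['eef_rot'],o['joint_pos'])
im=save('wrist','pics/w1.png',1.5)
E
```

```text
[0.4205603  0.32948408 0.16293952] [[-4.30954039e-02  9.99070959e-01  6.98403776e-05]
 [ 9.99070512e-01  4.30953181e-02  9.51997662e-04]
 [ 9.48103424e-04  1.10802186e-04 -9.99999544e-01]] [-0.79236053  0.63873418  0.06844694  1.8986599  -0.0728188   0.60586955
 -0.63440518]
```

View pics/w1.png

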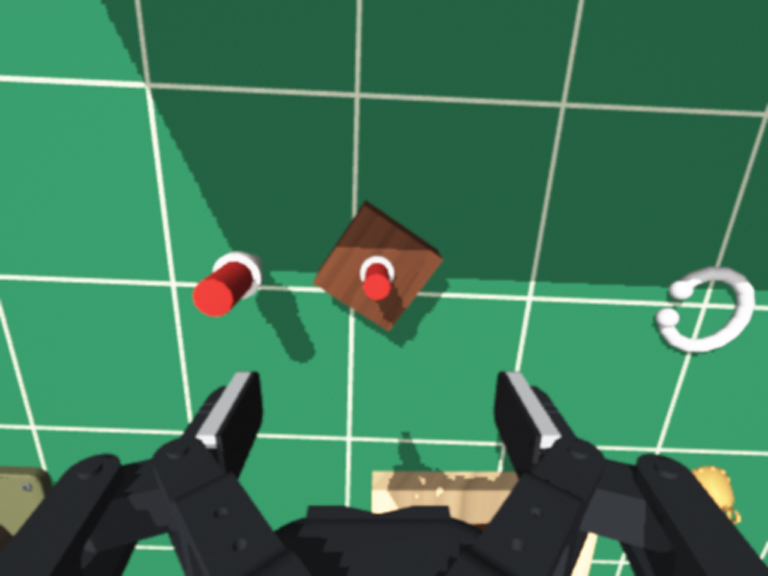

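In the wrist view the pin head top is at (377,286) and the collar centre is at (377,272), both in 1.5x pixels.

```bash
python3 - <<'E'
from h import *
o=manip.get_obs()
print(pt('wrist',377/1.5-.2,286/1.5-.2,.071,o),pt('wrist',377/1.5-.2,272/1.5-.2,.039,o))
E
```

```text
[0.42028925 0.32803626 0.071     ] [0.42022082 0.32812846 0.039     ]
```

Call:
drive_tool --pt "1 0 -0.01 -0.2 0 0 0" --pt "1 0 -0.01 -0.4 0 0 0" --pt "1 0 -0.01 -0.6 0 0 0" --pt "1 0 -0.01 -0.8 0 0 0" --pt "1 0 -0.01 -0.98 0 0 0" --pt "1 0 -0.01 -0.98 0 0 0" --pt "-1 0 -0.01 -0.98 0 0 0" --pt "-1 0 -0.01 -0.98 0 0 0" --pt "-1 0 -0.01 -0.98 0 0 0" --pt "-1 0 -0.01 -0.98 0 0 0"

```text
time_s: 3.2
ee_pos: [0.4217, 0.3274, 0.046]
eef_rot: [[-0.041, 0.999, 0.001], [0.999, 0.041, 0.001], [0.001, 0.001, -1.0]]
contact_force: [0.0, -0.2, 0.3]
width: 0.335
grip_force: 0.0
```

Call:
drive_tool --pt "-1 0 0 0 0 0 0" --pt "-1 0 0 0 0 0 0" --pt "-1 0 0 0 0 0 0" --pt "-1 0 0 0 0 0 0" --pt "-1 0 0 0.1 0 0 0" --pt "-1 0 0 0.25 0 0 0" --pt "-1 0 0 0.4 0 0 0" --pt "-1 0 0 0.6 0 0 0" --pt "-1 0 0 0.75 0 0 0" --pt "-1 0 0 0.75 0 0 0"

```text
time_s: 4.2
ee_pos: [0.4226, 0.328, 0.1378]
eef_rot: [[-0.041, 0.999, 0.004], [0.999, 0.041, 0.003], [0.003, 0.004, -1.0]]
contact_force: [1.5, -0.0, -1.4]
width: 0.178
grip_force: 39.1
```

Call:
drive_tool --pt "-1 0.04 -0.1 0.05 0 0 0" --pt "-1 0.08 -0.2 0.1 0 0 0" --pt "-1 0.12 -0.3 0.15 0 0 0" --pt "-1 0.16 -0.4 0.15 0 0 0" --pt "-1 0.2 -0.5 0.15 0 0 0" --pt "-1 0.24 -0.6 0.15 0 0 0" --pt "-1 0.28 -0.7 0.15 0 0 0" --pt "-1 0.32 -0.8 0.15 0 0 0" --pt "-1 0.36 -0.9 0.15 0 0 0" --pt "-1 0.38 -1 0.15 0 0 0"

```text
time_s: 5.2
ee_pos: [0.4674, 0.206, 0.1531]
eef_rot: [[-0.041, 0.999, 0.0], [0.999, 0.041, 0.0], [0.0, 0.0, -1.0]]
contact_force: [-0.4, 0.5, -0.6]
width: 0.169
grip_force: 39.1
```

Call:
drive_tool --pt "-1 0.04 -0.1 0 0 0 0" --pt "-1 0.08 -0.2 0 0 0 0" --pt "-1 0.12 -0.3 0 0 0 0" --pt "-1 0.16 -0.4 0 0 0 0" --pt "-1 0.2 -0.5 0 0 0 0" --pt "-1 0.24 -0.6 0 0 0 0" --pt "-1 0.28 -0.7 0 0 0 0" --pt "-1 0.32 -0.8 0 0 0 0" --pt "-1 0.36 -0.9 0 0 0 0" --pt "-1 0.38 -1 0 0 0 0"

```text
time_s: 6.2
ee_pos: [0.5131, 0.0859, 0.1531]
eef_rot: [[-0.041, 0.999, 0.001], [0.999, 0.041, 0.0], [0.0, 0.001, -1.0]]
contact_force: [-0.4, 0.2, -0.9]
width: 0.171
grip_force: 39.1
```

Call:
drive_tool --pt "-1 0.04 -0.1 0 0 0 0" --pt "-1 0.08 -0.2 0 0 0 0" --pt "-1 0.12 -0.3 0 0 0 0" --pt "-1 0.16 -0.4 0 0 0 0" --pt "-1 0.2 -0.5 0 0 0 0" --pt "-1 0.24 -0.6 0 0 0 0" --pt "-1 0.28 -0.7 0 0 0 0" --pt "-1 0.32 -0.8 0 0 0 0" --pt "-1 0.36 -0.9 0 0 0 0" --pt "-1 0.38 -1 0 0 0 0"

```text
time_s: 7.2
ee_pos: [0.5586, -0.034, 0.1531]
eef_rot: [[-0.041, 0.999, 0.001], [0.999, 0.041, 0.0], [0.0, 0.001, -1.0]]
contact_force: [1.1, -0.3, -0.1]
width: 0.171
grip_force: 39.1
```

Call:
drive_tool --pt "-1 0.04 -0.1 0 0 0 0" --pt "-1 0.08 -0.2 0 0 0 0" --pt "-1 0.12 -0.3 -0.1 0 0 0" --pt "-1 0.16 -0.4 -0.15 0 0 0" --pt "-1 0.2 -0.5 -0.15 0 0 0" --pt "-1 0.24 -0.6 -0.15 0 0 0" --pt "-1 0.28 -0.7 -0.15 0 0 0" --pt "-1 0.32 -0.8 -0.15 0 0 0" --pt "-1 0.38 -0.85 -0.15 0 0 0" --pt "-1 0.38 -0.85 -0.15 0 0 0"

```text
time_s: 8.2
ee_pos: [0.6049, -0.1365, 0.1353]
eef_rot: [[-0.039, 0.999, 0.002], [0.999, 0.039, -0.001], [-0.001, 0.002, -1.0]]
contact_force: [-0.2, 0.1, -0.5]
width: 0.175
grip_force: 39.1
```

```bash
python3 - <<'E'
from h import *
o=manip.get_obs();print(o['ee_pos'],o['eef_rot'],o['joint_pos'])
im=save('wrist','pics/w2.png',1.5)
E
```

```text
[ 0.60492589 -0.13646435  0.13534265] [[-3.94287901e-02  9.99220486e-01  1.94697837e-03]
 [ 9.99222063e-01  3.94302611e-02 -7.22980516e-04]
 [-7.99186808e-04  1.91695750e-03 -9.99997843e-01]] [ 0.17367142  0.77102166 -0.04738932  1.65809026  0.05124992  0.71166207
  0.14035383]
```

View pics/w2.png

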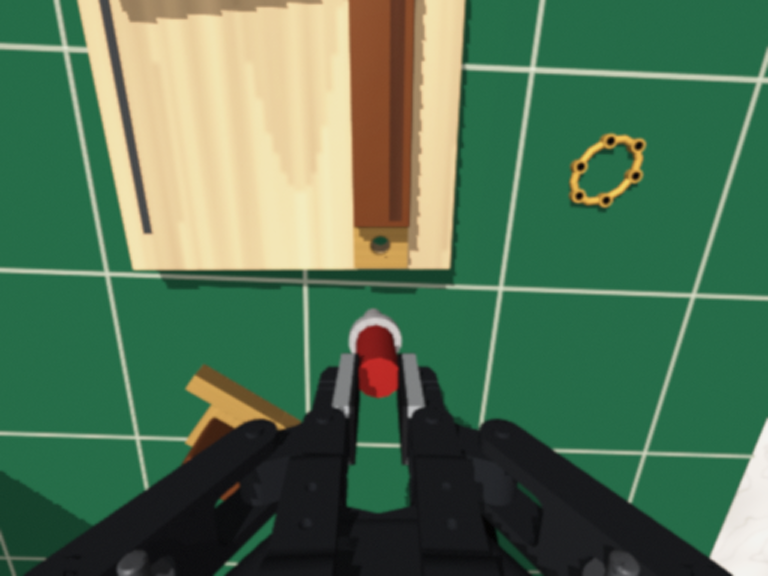

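The eyelet is at about (380,243), the held pin's collar at about (375,338), and the flange spans columns 355–408.

```bash
python3 - <<'E'
from h import *
o=manip.get_obs()
im=cv2.imread('pics/w2.png').astype(int)
r=im[230:262,364:398]; g=r.sum(2); m=(r[...,2]<0.75*np.median(r[...,2])); y,x=np.nonzero(m)
print('hole px',364+x.mean(),230+y.mean(),364+x.min(),364+x.max(),230+y.min(),230+y.max())
for u,v in((380,243),(364+x.mean(),230+y.mean())): print('eye',pt('wrist',u/1.5-.2,v/1.5-.2,.032,o))
zf=o['ee_pos'][2]-.039
print('collar',pt('wrist',375.5/1.5-.2,338/1.5-.2,zf+.033,o),'headtop',pt('wrist',378/1.5-.2,378/1.5-.2,zf+.065,o), 'foot',pt('wrist',373/1.5-.2,312/1.5-.2,zf+.003,o))
print('rail corner end left',pt('wrist',355/1.5-.2,228/1.5-.2,.046,o))
for c in((355,268),(408,268)):print(pt('wrist',c[0]/1.5-.2,c[1]/1.5-.2,.032,o))
E
```

```text
hole px 379.7056074766355 242.65420560747663 372 388 235 249
eye [ 0.60483425 -0.11018155  0.032     ]
eye [ 0.60463045 -0.10995729  0.032     ]
collar [ 0.60318355 -0.13265547  0.12916728] headtop [ 0.6043436  -0.13402849  0.16116728] foot [ 0.6017129  -0.13216453  0.09916728]
rail corner end left [ 0.58880067 -0.0982853   0.046     ]
[ 0.58871552 -0.12797457  0.032     ]
[ 0.62440064 -0.126556    0.032     ]
```

Call:
drive_tool --pt "-1 0.008 0.1 0 0 0 0" --pt "-1 0.008 0.21 -0.05 0 0 0" --pt "-1 0.008 0.21 -0.15 0 0 0" --pt "-1 0.008 0.21 -0.25 0 0 0" --pt "-1 0.008 0.21 -0.35 0 0 0" --pt "-1 0.008 0.21 -0.43 0 0 0" --pt "-1 0.008 0.21 -0.46 0 0 0" --pt "-1 0.008 0.21 -0.46 0 0 0" --pt "-1 0.008 0.21 -0.46 0 0 0" --pt "-1 0.008 0.21 -0.46 0 0 0"

```text
time_s: 9.25
ee_pos: [0.6051, -0.11, 0.0805]
eef_rot: [[-0.041, 0.999, 0.001], [0.999, 0.041, -0.0], [-0.0, 0.001, -1.0]]
contact_force: [-0.2, -0.6, -1.3]
width: 0.175
grip_force: 39.1
```

```bash
python3 - <<'E'
from h import *
o=manip.get_obs();print(o['ee_pos'],o['eef_rot'],o['contact_force'])
im=manip.capture('wrist')[150:300,160:350,::-1]
cv2.imwrite('pics/w3.png',cv2.resize(im,None,fx=4,fy=4,interpolation=cv2.INTER_CUBIC))
E
```

```text
[ 0.60506749 -0.110003    0.08047315] [[-4.07637641e-02  9.99167981e-01  1.28872969e-03]
 [ 9.99168793e-01  4.07639824e-02 -1.43599004e-04]
 [-1.96013281e-04  1.28180486e-03 -9.99999159e-01]] [-0.21096293 -0.56165012 -1.28700989]
```

View pics/w3.png

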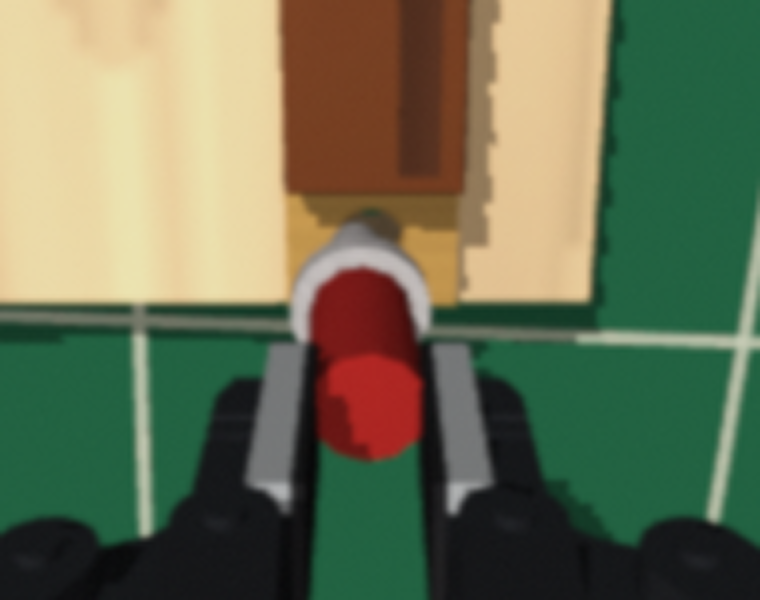

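The crop shows the flange centre near x=374, the hole near (372,228), the head top at (370,408) and the collar near (362,305). The shaft tip is near x=358, so the pin leans about 0.037 rad with its tip toward -x.

```bash
python3 - <<'E'
from h import *
o=manip.get_obs()
m=manip.camera_model('wrist')
A=np.eye(4);A[:3,:3]=o['eef_rot'];A[:3,3]=o['ee_pos'];W=np.linalg.inv(A@m['T_tool_cam'])
def pr(p):
    c=W[:3,:3]@np.array(p)+W[:3,3]; f=K(m)
    return np.round(((m['cx']-f*c[0]/c[2]-160)*4,(m['cy']+f*c[1]/c[2]-150)*4),0)
for n,p in dict(eyeA=(.606,-.112,.032),eyeTopEdge=(.606,-.1055,.032),eyeB=(.6048,-.110,.032),flL=(.606-.018,-.112-.015+.0,.032),flR=(.606+.018,-.112-.014,.032)).items(): print(n,pr(p))
t=o['ee_pos'];zf=t[2]-.039
for y in(0,.002,.004):
  for dz in (0,-.003):
    print(y,dz,'headtop',pr((t[0],t[1]+y,zf+dz+.065)),'collartop',pr((t[0],t[1]+y,zf+dz+.033)),'collar far bottom',pr((t[0],t[1]+y+.012,zf+dz+.028)),'foot',pr((t[0],t[1]+y,zf+dz)))
E
```

```text
eyeA [370. 232.]
eyeTopEdge [371. 202.]
eyeB [365. 222.]
flL [283. 294.]
flR [452. 296.]
0 0 headtop [366. 414.] collartop [366. 314.] collar far bottom [369. 238.] foot [366. 240.]
0 -0.003 headtop [366. 403.] collartop [366. 306.] collar far bottom [369. 231.] foot [366. 234.]
0.002 0 headtop [367. 402.] collartop [366. 303.] collar far bottom [369. 227.] foot [366. 231.]
0.002 -0.003 headtop [367. 391.] collartop [366. 296.] collar far bottom [369. 221.] foot [366. 225.]
0.004 0 headtop [367. 390.] collartop [367. 293.] collar far bottom [370. 216.] foot [367. 221.]
0.004 -0.003 headtop [367. 379.] collartop [367. 285.] collar far bottom [370. 210.] foot [367. 216.]
```

Call:
drive_tool --pt "-1 0.012 -0.03 0 0 -0.018 0" --pt "-1 0.012 -0.03 0 0 -0.018 0" --pt "-1 0.012 -0.03 -0.03 0 -0.018 0" --pt "-1 0.012 -0.03 -0.05 0 -0.018 0" --pt "-1 0.012 -0.03 -0.07 0 -0.018 0" --pt "-1 0.012 -0.03 -0.09 0 -0.018 0" --pt "-1 0.012 -0.03 -0.11 0 -0.018 0" --pt "-1 0.012 -0.03 -0.13 0 -0.018 0" --pt "-1 0.012 -0.03 -0.13 0 -0.018 0" --pt "-1 0.012 -0.03 -0.13 0 -0.018 0"

```text
time_s: 10.3
ee_pos: [0.606, -0.1134, 0.0643]
eef_rot: [[-0.041, 0.999, 0.036], [0.999, 0.041, -0.0], [-0.001, 0.036, -0.999]]
contact_force: [-0.1, -0.4, -0.5]
width: 0.17
grip_force: 39.1
```

Call:
drive_tool --pt "-1 0 0 -0.02 0 0 0" --pt "-1 0 0 -0.04 0 0 0" --pt "-1 0 0 -0.06 0 0 0" --pt "-1 0 0 -0.08 0 0 0" --pt "-1 0 0 -0.1 0 0 0" --pt "-1 0 0 -0.12 0 0 0" --pt "-1 0 0 -0.14 0 0 0" --pt "-1 0 0 -0.15 0 0 0" --pt "-1 0 0 -0.16 0 0 0" --pt "-1 0 0 -0.16 0 0 0"

```text
time_s: 11.3
ee_pos: [0.6059, -0.1134, 0.045]
eef_rot: [[-0.041, 0.999, 0.036], [0.999, 0.041, 0.0], [-0.001, 0.036, -0.999]]
contact_force: [0.5, -1.0, -2.0]
width: 0.172
grip_force: 39.1
```

Call:
drive_tool --pt "-1 0 0 -0.01 0 0 0" --pt "0 0 0 -0.01 0 0 0" --pt "0.3 0 0 -0.01 0 0 0" --pt "0.3 0 0 -0.01 0 0 0" --pt "0.3 0 0 -0.01 0 0 0" --pt "0.3 0 0 0.1 0 0 0" --pt "0.3 0 0 0.3 0 0.018 0" --pt "0.5 0 0 0.5 0 0.018 0" --pt "0.5 0 -0.2 0.75 0 0.018 0" --pt "1 0 -0.4 0.9 0 0.018 0"

```text
time_s: 12.3
ee_pos: [0.6075, -0.1612, 0.1565]
eef_rot: [[-0.043, 0.999, 0.004], [0.999, 0.043, -0.0], [-0.0, 0.004, -1.0]]
contact_force: [0.8, -0.9, 0.1]
width: 0.898
grip_force: 0.0
```

Call:
drive_tool --pt "1 -0.15 -0.1 0 0 0 0.04" --pt "1 -0.3 -0.2 0 0 0 0.1" --pt "1 -0.45 -0.3 0 0 0 0.16" --pt "1 -0.6 -0.4 0 0 0 0.22" --pt "1 -0.75 -0.5 0 0 0 0.28" --pt "1 -0.9 -0.6 0 0 0 0.34" --pt "1 -0.95 -0.7 0 0 0 0.4" --pt "1 -1 -0.8 0 0 0 0.45" --pt "1 -1 -0.9 0 0 0 0.47" --pt "1 -1 -0.9 0 0 0 0.47"

```text
time_s: 13.3
ee_pos: [0.4855, -0.2721, 0.154]
eef_rot: [[-0.829, 0.559, 0.001], [0.559, 0.829, -0.002], [-0.002, -0.001, -1.0]]
contact_force: [0.3, 0.0, -0.1]
width: 0.997
grip_force: 0.0
```

```bash
python3 - <<'E'
from h import *
o=manip.get_obs();print(o['ee_pos'],o['eef_rot'],o['joint_pos'])
im=save('wrist','pics/w4.png',1.5)
E
```

```text
[ 0.48551889 -0.27207839  0.15397485] [[-8.28941767e-01  5.59334405e-01  7.55104938e-04]
 [ 5.59331918e-01  8.28940989e-01 -2.15460339e-03]
 [-1.83108124e-03 -1.36368645e-03 -9.99997394e-01]] [ 0.63586911  0.69049264 -0.34982008  1.82885442  0.35618149  0.68271838
  1.05822156]
```

View pics/w4.png

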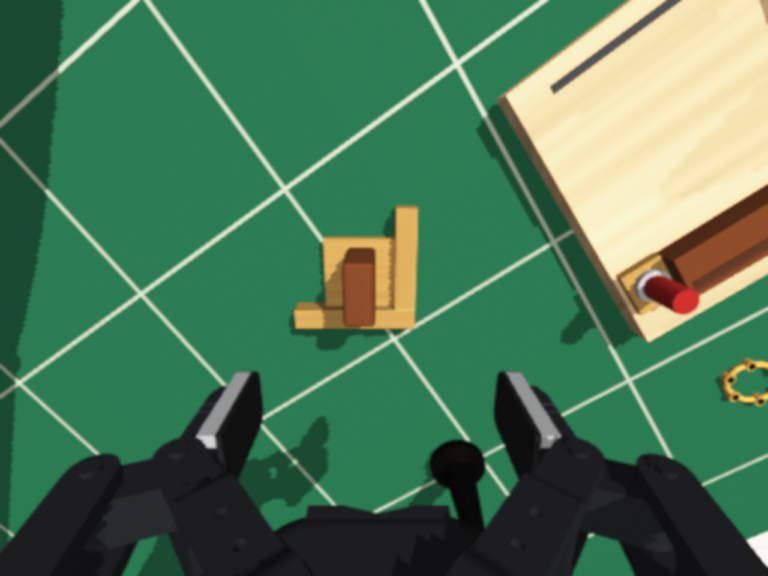

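In this view the pin is seated in the flange. The square's apex is at (415,328), its leg ends are at (418,206) and (294,328), the handle-top centre is at (359.5,294), and the cone foot is at (458,465).

```bash
python3 - <<'E'
from h import *
np.set_printoptions(precision=4,suppress=True)
o=manip.get_obs()
P=lambda u,v,z:pt('wrist',u/1.5-.2,v/1.5-.2,z,o)
a,r,l=P(416,313,.018),P(418,206,.018),P(294,306,.018)
a2,l2=P(415,329,0),P(295,329,0)
print(a,a2,r,l,l2,np.linalg.norm(a2-l2))
x=a2-l2;yaw2=np.arctan2(x[1],x[0])-np.pi/2;
a2[2]=.018
print('yaw',yaw2, 'x from r', np.arctan2(*(P(416,313,.018)-r)[[1,0]]))
h=np.array([P(343,263,.059),P(376,263,.059),P(376,326,.059),P(343,326,.059)]);print(h,h.mean(0))
print('hyaw',np.arctan2(*(h[3]-h[0])[[1,0]]),np.arctan2(*(h[2]-h[1])[[1,0]]))
y=yaw2;print('orig from apex',P(415,329,0)[:2]-np.array([[np.cos(y),-np.sin(y)],[np.sin(y),np.cos(y)]])@[.042,.042])
print('cone',P(458,465,.01),'toolyaw x down',np.arctan2(-o['eef_rot'][1,0],-o['eef_rot'][0,0]))
print('jig edge left',[P(500,100,.024),P(638,335,.024)])
E
```

```text
[ 0.5344 -0.2675  0.018 ] [ 0.5534 -0.2786  0.    ] [ 0.4649 -0.2219  0.018 ] [ 0.4761 -0.3433  0.018 ] [ 0.4967 -0.3627  0.    ] 0.10141685243749989
yaw -0.5931988112650843 x from r -0.580334978569316
[[ 0.4619 -0.282   0.059 ]
 [ 0.4739 -0.2643  0.059 ]
 [ 0.5109 -0.2893  0.059 ]
 [ 0.4983 -0.3081  0.059 ]] [ 0.4863 -0.2859  0.059 ]
hyaw -0.6213888641953954 -0.5950038460337952
orig from apex [ 0.4951 -0.2899]
cone [ 0.6883 -0.3176  0.01  ] toolyaw x down -0.5928354682485846
jig edge left [array([ 0.436 , -0.1414,  0.024 ]), array([ 0.6452, -0.132 ,  0.024 ])]
```

Call:
drive_tool --pt "1 0.007 -0.115 -0.1 0 0 0" --pt "1 0.007 -0.115 -0.25 0 0 0" --pt "1 0.007 -0.115 -0.4 0 0 0" --pt "1 0.007 -0.115 -0.55 0 0 0" --pt "1 0.007 -0.115 -0.7 0 0 0" --pt "1 0.007 -0.115 -0.8 0 0 0" --pt "1 0.007 -0.115 -0.9 0 0 0" --pt "1 0.007 -0.115 -1 0 0 0" --pt "1 0.007 -0.115 -1 0 0 0" --pt "1 0.007 -0.115 -1 0 0 0"

```text
time_s: 14.35
ee_pos: [0.487, -0.2832, 0.0331]
eef_rot: [[-0.831, 0.556, 0.0], [0.556, 0.831, -0.0], [-0.0, -0.0, -1.0]]
contact_force: [1.2, 0.7, -0.2]
width: 1.002
grip_force: 0.0
```

Call:
drive_tool --pt "1 0 0 -0.03 0 0 0" --pt "1 0 0 -0.06 0 0 0" --pt "0 0 0 -0.065 0 0 0" --pt "-1 0 0 -0.065 0 0 0" --pt "-1 0 0 -0.065 0 0 0" --pt "-1 0 0 -0.065 0 0 0" --pt "-1 0 0 -0.065 0 0 0" --pt "-1 0 0 -0.065 0 0 0" --pt "-1 0 0 -0.065 0 0 0" --pt "-1 0 0 -0.065 0 0 0" --grip_force 70

```text
time_s: 15.35
ee_pos: [0.4868, -0.2836, 0.0257]
eef_rot: [[-0.831, 0.556, 0.0], [0.556, 0.831, -0.001], [-0.0, -0.0, -1.0]]
contact_force: [-1.3, -1.0, 5.7]
width: 0.235
grip_force: 69.6
```

Call:
drive_tool --pt "-1 0 0 0.05 0 0 0" --pt "-1 0 0 0.15 0 0 0" --pt "-1 0 0 0.3 0 0 0.02" --pt "-1 0 0 0.45 0 0 0.06" --pt "-1 0 0.05 0.54 0 0 0.1" --pt "-1 0.02 0.1 0.54 0 0 0.15" --pt "-1 0.04 0.15 0.54 0 0 0.2" --pt "-1 0.06 0.22 0.54 0 0 0.25" --pt "-1 0.08 0.28 0.54 0 0 0.29" --pt "-1 0.1 0.35 0.54 0 0 0.316"

```text
time_s: 16.35
ee_pos: [0.4987, -0.241, 0.0904]
eef_rot: [[-0.999, -0.045, -0.0], [-0.045, 0.999, 0.0], [0.0, 0.0, -1.0]]
contact_force: [0.3, -0.7, -4.5]
width: 0.236
grip_force: 68.9
```

Call:
drive_tool --pt "-1 0.01 0.1 0 0 0 0" --pt "-1 0.02 0.2 0 0 0 0" --pt "-1 0.03 0.3 0 0 0 0" --pt "-1 0.04 0.4 0 0 0 0" --pt "-1 0.05 0.5 0 0 0 0" --pt "-1 0.06 0.6 0 0 0 0" --pt "-1 0.07 0.7 0 0 0 0" --pt "-1 0.08 0.8 0 0 0 0" --pt "-1 0.09 0.9 0 0 0 0" --pt "-1 0.1 1 0 0 0 0"

```text
time_s: 17.35
ee_pos: [0.5109, -0.1202, 0.0901]
eef_rot: [[-0.999, -0.042, 0.0], [-0.042, 0.999, 0.0], [-0.0, 0.0, -1.0]]
contact_force: [0.3, -0.7, -3.3]
width: 0.234
grip_force: 68.9
```

Call:
drive_tool --pt "-1 0 0.1 0 0 0 0" --pt "-1 0 0.2 0 0 0 0" --pt "-1 0 0.3 0 0 0 0" --pt "-1 0 0.4 0 0 0 0" --pt "-1 0 0.5 0 0 0 0" --pt "-1 0 0.6 0 0 0 0" --pt "-1 0 0.7 0 0 0 0" --pt "-1 0 0.8 0 0 0 0" --pt "-1 0 0.8 0 0 0 0" --pt "-1 0 0.8 0 0 0 0"

```text
time_s: 18.35
ee_pos: [0.5108, -0.0253, 0.0901]
eef_rot: [[-0.999, -0.043, -0.0], [-0.043, 0.999, -0.001], [0.0, -0.001, -1.0]]
contact_force: [-0.7, -0.5, -3.8]
width: 0.236
grip_force: 69.0
```

```bash
python3 - <<'E'
from h import *
o=manip.get_obs();print(o['ee_pos'],o['eef_rot'],o['joint_pos'])
im=save('wrist','pics/w5.png',1.5)
E
```

```text
[ 0.51080124 -0.02527329  0.09010519] [[-9.99088553e-01 -4.26849113e-02 -2.46220428e-04]
 [-4.26847746e-02  9.99088446e-01 -5.36023938e-04]
 [ 2.68876119e-04 -5.25025518e-04 -9.99999826e-01]] [ 0.1901787   0.7581391  -0.37962695  2.00398201  0.57819472  0.48603742
  0.99826133]
```

View pics/w5.png

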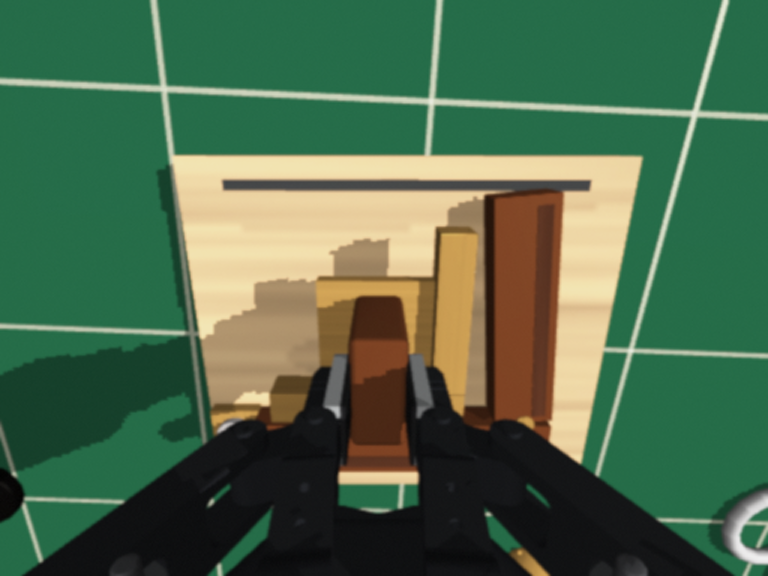

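Call:
drive_tool --pt "-1 0 0 -0.1 0 0 0" --pt "-1 0 0 -0.2 0 0 0" --pt "-1 0 0 -0.28 0 0 0" --pt "-1 0 0 -0.32 0 0 0" --pt "-1 0 0 -0.335 0 0 0" --pt "-1 0.04 0.04 -0.335 0 0 0" --pt "-1 0.08 0.08 -0.335 0 0 0" --pt "-1 0.12 0.12 -0.335 0 0 0" --pt "-1 0.12 0.12 -0.335 0 0 0" --pt "-1 0.12 0.12 -0.335 0 0 0"

```text
time_s: 19.4
ee_pos: [0.5253, -0.0106, 0.0498]
eef_rot: [[-0.999, -0.043, -0.0], [-0.043, 0.999, 0.0], [0.0, 0.0, -1.0]]
contact_force: [0.9, -0.6, -3.6]
width: 0.235
grip_force: 69.0
```

Call:
drive_tool --pt "-1 0 0 -0.005 0 0 0" --pt "-1 0 0 -0.01 0 0 0" --pt "-1 0 0 -0.015 0 0 0" --pt "-1 0.02 0.02 -0.015 0 0 0" --pt "-1 0.04 0.04 -0.015 0 0 0" --pt "-1 0.06 0.06 -0.015 0 0 0" --pt "-1 0.08 0.08 -0.015 0 0 0" --pt "-1 0.09 0.09 -0.015 0 0 0" --pt "-1 0.09 0.09 -0.015 0 0 0" --pt "-1 0.09 0.09 -0.015 0 0 0"

```text
time_s: 20.4
ee_pos: [0.5364, -0.0025, 0.0496]
eef_rot: [[-0.999, -0.041, 0.001], [-0.041, 0.999, -0.004], [-0.001, -0.004, -1.0]]
contact_force: [-1.6, -3.4, 11.7]
width: 0.235
grip_force: 70.9
```

Call:
drive_tool --pt "-1 0 0 0.006 0 0 0" --pt "-1 0.01 0.02 0.006 0 0 0" --pt "-1 0.02 0.03 0.006 0 0 0" --pt "-1 0.03 0.04 0.006 0 0 0" --pt "-1 0.035 0.05 0.006 0 0 0" --pt "-1 0.04 0.055 0.006 0 0 0" --pt "-1 0.045 0.06 0.006 0 0 0" --pt "-1 0.045 0.06 0.006 0 0 0" --pt "-1 0.045 0.06 0.006 0 0 0" --pt "-1 0.045 0.06 0.006 0 0 0"

```text
time_s: 21.4
ee_pos: [0.5404, 0.0042, 0.0497]
eef_rot: [[-0.999, -0.041, -0.002], [-0.041, 0.999, -0.004], [0.002, -0.004, -1.0]]
contact_force: [-4.2, -5.3, 11.4]
width: 0.235
grip_force: 70.8
```

Call:
drive_tool --pt "-1 0.003 0.004 0 0 0 0" --pt "-1 0.005 0.008 0.002 0 0 0" --pt "-1 0.007 0.01 0.003 0 0 0" --pt "-1 0.008 0.012 0.003 0 0 0" --pt "-1 0.008 0.014 0.003 0 0 0" --pt "-1 0.008 0.016 0.003 0 0 0" --pt "-1 0.008 0.016 0.003 0 0 0" --pt "-1 0.008 0.016 0.003 0 0 0" --pt "-1 0.008 0.016 0.003 0 0 0" --pt "-1 0.008 0.016 0.003 0 0 0"

```text
time_s: 22.4
ee_pos: [0.5405, 0.0044, 0.0497]
eef_rot: [[-0.999, -0.039, -0.004], [-0.039, 0.999, -0.007], [0.004, -0.007, -1.0]]
contact_force: [-3.1, -7.8, 9.9]
width: 0.233
grip_force: 70.7
```

```bash
python3 - <<'E'
from h import *
o=manip.get_obs();print(o['ee_pos'],o['contact_force'],o['torque'])
im=manip.capture('top')[145:245,205:320,::-1]
cv2.imwrite('pics/c5.png',cv2.resize(im,None,fx=6,fy=6,interpolation=cv2.INTER_CUBIC)[:600])
E
```

```text
[0.54046715 0.00442097 0.04971125] [-3.12486355 -7.79339914  9.90186969] [-1.58193026  0.81390396  0.09266335]
```

View pics/c5.png

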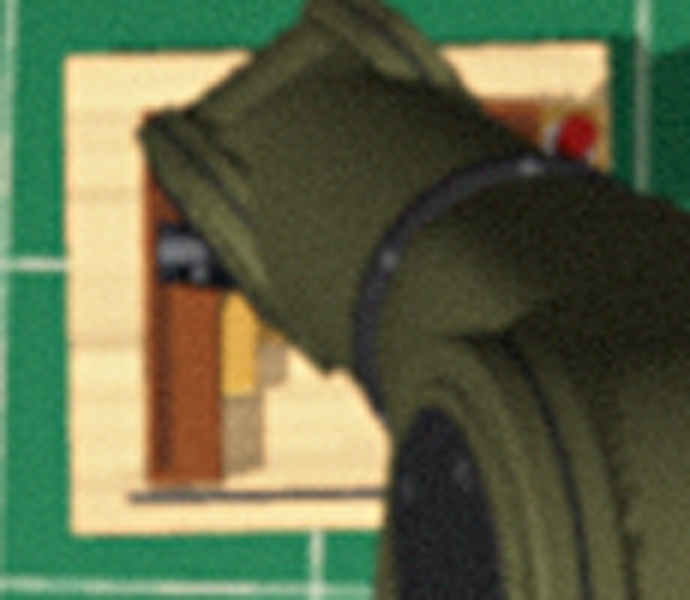

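The stile has swung square and lies against the square's leg. Next I'll push along x to seat it against the rail.

Call:
drive_tool --pt "-1 0.005 0 0.002 0 0 0" --pt "-1 0.01 0 0.004 0 0 0" --pt "-1 0.015 0 0.004 0 0 0" --pt "-1 0.02 0 0.004 0 0 0" --pt "-1 0.025 0 0.004 0 0 0" --pt "-1 0.025 0 0.004 0 0 0" --pt "-1 0.025 0 0.004 0 0 0" --pt "-1 0.025 0 0.004 0 0 0" --pt "-1 0.025 0 0.004 0 0 0" --pt "-1 0.025 0 0.004 0 0 0"

```text
time_s: 23.45
ee_pos: [0.5424, 0.0046, 0.0497]
eef_rot: [[-0.999, -0.039, -0.006], [-0.039, 0.999, -0.007], [0.006, -0.007, -1.0]]
contact_force: [-4.8, -7.9, 7.8]
width: 0.235
grip_force: 70.5
```

Call:
drive_tool --pt "-1 0.005 0 0 0 0 0" --pt "-1 0.01 0 0.002 0 0 0" --pt "-1 0.015 0 0.003 0 0 0" --pt "-1 0.02 0 0.003 0 0 0" --pt "-1 0.025 0 0.003 0 0 0" --pt "-1 0.025 0 0.003 0 0 0" --pt "-1 0.025 0 0.003 0 0 0" --pt "-1 0.025 0 0.003 0 0 0" --pt "-1 0.025 0 0.003 0 0 0" --pt "-1 0.025 0 0.003 0 0 0"

```text
time_s: 24.45
ee_pos: [0.5428, 0.0045, 0.0498]
eef_rot: [[-0.999, -0.04, -0.01], [-0.04, 0.999, -0.008], [0.011, -0.007, -1.0]]
contact_force: [-8.9, -7.1, 11.0]
width: 0.235
grip_force: 70.8
```

Call:
drive_tool --pt "-1 0.002 0.005 0 0 0 0" --pt "-1 0.004 0.01 0 0 0 0" --pt "-1 0.004 0.015 0.001 0 0 0" --pt "-1 0.004 0.018 0.002 0 0 0" --pt "-1 0.004 0.018 0.002 0 0 0" --pt "-1 0.004 0.018 0.002 0 0 0" --pt "-1 0.004 0.018 0.002 0 0 0" --pt "-1 0.004 0.018 0.002 0 0 0" --pt "-1 0.004 0.018 0.002 0 0 0" --pt "-1 0.004 0.018 0.002 0 0 0"

```text
time_s: 25.45
ee_pos: [0.5428, 0.0046, 0.05]
eef_rot: [[-0.999, -0.039, -0.012], [-0.039, 0.999, -0.01], [0.012, -0.01, -1.0]]
contact_force: [-9.4, -10.0, 10.4]
width: 0.239
grip_force: 70.8
```

```bash
python3 - <<'E'
from h import *
o=manip.get_obs();print(o['ee_pos'],o['contact_force'],o['torque'],abs(o['qvel']).max())
E
```

```text
[0.5428076  0.00460545 0.04997145] [ -9.38486062 -10.00489253  10.39361649] [-1.99622485  1.93749877  0.17153854] 0.00132724239246747
```

```bash
python3 -c "
from rig import manip
print(manip.finish_job())"
```

```text
the job is handed in; nothing more can be done
None
```

The job is handed in, with no verdict returned: the pin is seated in the eyelet and released, and the square is still gripped and pressed into the frame corner with about 9 N in x (the rail) and 10 N in y (the stile), as read at the wrist.

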